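# Mark the empty stock drawer for reorder

### The job

Three wooden stock drawers stand open on the craft bench and one of them has run out. Push the empty drawer fully shut and flip the marker paddle on top of its box right over its pivot, so that it lies flat towards the back with its ring (reorder) face up. Use only the fingers, to touch and push, and pick nothing up; leave the other drawers, their markers and everything else on the bench as they are.

Things in the scene. Friction and masses are not known exactly. Their poses are not given: they have to be found in the camera images.
- empty_unit: the box whose drawer is EMPTY (bare dark wood inside); marker starts plain face up, towards the front. One of three alike pale wooden boxes fixed side by side, 112 mm apart, in any order on a 20 mm plinth; 140 (x) by 100 (y) by 75 mm high. Origin: centre of its underside; +x points from the drawer front to the back, z up.
- empty_drawer (a joint): how far the empty box's drawer stands out of its box, in m: 0 = fully shut, its front flush with the front of the box; grows as it comes out to -x, at most 0.11. It slides with about 1.5 N of friction and stays where it is left.
- empty_marker (a joint): angle of the empty box's marker about its pivot, in rad: 0 = lying level towards the front with its plain face up, pi/2 = standing upright, pi = lying level towards the back with its ring face up. Hard stops at 0 and pi; stiff pivot (0.035 N m, under 1 N at the tip) that stays where it is left.
- full_unit: the box whose drawer is heaped with small pale horn beads; marker plain face up, towards the front; leave alone. One of three alike pale wooden boxes fixed side by side, 112 mm apart, in any order on a 20 mm plinth; 140 (x) by 100 (y) by 75 mm high. Origin: centre of its underside; +x points from the drawer front to the back, z up.
- full_drawer (a joint): how far the full box's drawer stands out of its box, in m: 0 = fully shut, its front flush with the front of the box; grows as it comes out to -x, at most 0.11. It slides with about 1.5 N of friction and stays where it is left.
- full_marker (a joint): angle of the full box's marker about its pivot, in rad: 0 = lying level towards the front with its plain face up, pi/2 = standing upright, pi = lying level towards the back with its ring face up. Hard stops at 0 and pi; stiff pivot (0.035 N m, under 1 N at the tip) that stays where it is left.
- low_unit: the box whose drawer holds a few pale horn discs; marker already turned to the back, ring face up; leave alone. One of three alike pale wooden boxes fixed side by side, 112 mm apart, in any order on a 20 mm plinth; 140 (x) by 100 (y) by 75 mm high. Origin: centre of its underside; +x points from the drawer front to the back, z up.
- low_drawer (a joint): how far the low box's drawer stands out of its box, in m: 0 = fully shut, its front flush with the front of the box; grows as it comes out to -x, at most 0.11. It slides with about 1.5 N of friction and stays where it is left.
- low_marker (a joint): angle of the low box's marker about its pivot, in rad: 0 = lying level towards the front with its plain face up, pi/2 = standing upright, pi = lying level towards the back with its ring face up. Hard stops at 0 and pi; stiff pivot (0.035 N m, under 1 N at the tip) that stays where it is left.
- empty_drawer_front (a point): point on the outer face of the empty drawer's front panel, on its centre line, 58 mm above the box's underside; moves with the drawer. The panel is 89 mm wide, from 5.5 to 69.5 mm above the box's underside; a brass knob 18 mm across, 34 mm above the underside, stands 13 mm out of it. Axes as the box.
- full_drawer_front (a point): the same point on the front panel of the full box's drawer; leave alone
- low_drawer_front (a point): the same point on the front panel of the low box's drawer; leave alone
- empty_pivot (a point): middle of the pivot axis of the empty box's marker, fixed to the box: on its centre line, 45 mm behind its front face and 5 mm above its top surface. Axes as the box: the pivot runs along y.
- empty_marker_tip (a point): middle of the free end of the empty box's marker, a plywood paddle 70 mm wide, 5 mm thick (pivot and this point at half thickness), from 3 to 67 mm from the pivot. Laid to the front it clears the box top by 2.5 mm and sticks out 22 mm past the box's front, free below for a fingertip. Its other face has a burnt ring 40 mm across. Its -x points from pivot to free end.
- varnish: small clear glass varnish bottle with a white cap, 32 mm across, 65 mm tall, beside the drawer boxes; origin at the centre of its underside; leave alone
- oil: small amber glass oil bottle with a black cap, 36 mm across, 75 mm tall, beside the drawer boxes; origin at the centre of its underside; leave alone
- wax_tin: flat aluminium wax tin, 46 mm across, 22 mm tall, lying in front of the drawers; origin at the centre of its underside; leave alone
- horn_disc: loose horn disc, 36 mm across, 8 mm thick, lying in front of the drawers; origin at the centre of its underside; leave alone
- tool_pot: dark red ceramic pot, 86 mm across and 85 mm tall, with tools standing in it up to 160 mm high; origin at the centre of its underside; leave alone
- burning_pen: black wood-burning pen, 140 mm long, lying on the cork work block; origin at the centre of its underside; leave alone
- flat_brush: flat brush, 170 mm long, lying on the table; origin at the centre of its underside; leave alone

How it is judged:
By the outcome, as a careful person would: the job done as asked, in the order asked, and still so for the second after the job is handed in, with the robot touching nothing.
It also fails if it takes over 51 s, if anything falls off the work surface, if the arm or the gripper's body presses on something with over 40 N, if the wrist force passes 120 N, or if a joint passes its speed limit or range.

### The arm

A 6-joint arm with a two-finger parallel gripper is mounted at the origin on the work surface. World frame = base frame: x ahead of the robot, y to its left, z up, the work surface at z = 0. Lengths are in m, angles in rad, forces in N, time in s.
With the tool pointing down it reaches from about 0.4 to 0.925 m from the base axis. Payload 3.4 kg.
Tool frame: the origin (TCP) lies on the centre line of the jaws, within the pads' length; the fingertips stand ctrl.tip_reach ahead of it and the grasp point (between the pads) lies 11 mm behind it (ctrl.tip_reach is the distance from the TCP to the fingertips, in m); z points along the fingers, y is the line along which they close (so a half turn about z gives the same grasp; the last joint's range is limited). The gripper opens to 85 mm and grips with 20 to 120 N. Pads are 22 mm wide; open, the fingers measure 114 mm over their backs; the gripper's body (76 mm by 85 mm) begins 54 mm behind the grasp point. The pads swing forward as they close: fully open they stand 13 mm farther back than shut.
Start: joints at [-0.073, 0.307, 1.506, -0, 1.328, -0.073], TCP at [0.575, -0, 0.239] pointing down, gripper open.
Joint ranges: [-3.12, 3.12], [-1.05, 2.28], [0.14, 2.33], [-1.42, 4.57], [0.1, 2.73], [-2.68, 2.68]. Speed limits (rad/s): [2.57, 2.57, 3.14, 3.14, 3.14, 3.14].

### API

Orientations are given as a rotation vector (axis times angle).
In Python, from plant import ctrl, camrig, job gives the robot as it stands (ctrl), with the cameras (camrig) and the job (job).
- The arm moves only by the shell command python3 nudge.py 'ROWS' [FORCE]. ROWS is rows parted by semicolons, their numbers by spaces, 1 to 20 of them, each of 5 numbers: dx, dy, dz in m, then a turn about the tool's z in rad, then the finger opening in m; each row shifts and turns the commanded pose from where the row before left it, along the tool's axes as they then stand; what a row does not reach is not made up. A row lasts 1/12 s, in which the tool goes at most 0.0417 m and 0.125 rad, less where a joint would pass 70% of its speed; a pose out of reach is approached as far as the arm can. The fingers move at their own pace and stop on an object; FORCE is the grip in N (left out, the last holds). Time passes only in rows, so rows that do not move let the fingers close. It prints the time, the measured TCP pose, the force, the opening and the grip force at its end.
- ctrl.get_state(): the state, without advancing time (a new reading comes with each control period).
- camrig.snapshot(name): name is "scene" or "side" or "wrist"; returns the picture (420x560x3 uint8, red, green, blue); there is no depth.
- camrig.calibration(name): a dict with "intrinsics" (3x3 intrinsics, pixels), "R" (3x3) and "t" (3): a world point X has camera coordinates R X + t; the wrist camera has in their place "hand_eye" (4x4, takes a point from camera to tool coordinates, whose origin is the TCP and whose axes are the flange's). Camera axes: x right, y down, z forward; pixel columns grow to the right and rows downward; lengths in m; the calibration is good to about 2 mm. A picture is of the moment at which its call begins: read the wrist's pose just before it. calibration takes no time and is no camera call.
- job.hand_in(): hands the job in; it is judged then, once.
The state is a dict: "clock": time; "joints": joint angles; "qd": joint speeds; "effort": joint torques, N m; "tool_pos": TCP position; "tcp_rot": TCP orientation; "ft_force": force on the tool from outside, world axes, zero at the start; "torque": the same for the moment, N m; "gripper_width": finger opening in m; "finger_force": force on a finger pad.
Only numpy, scipy, OpenCV 4.12 (cv2) and the standard library are available. Lean on these libraries where they do the work, as an engineer would, in place of code of your own. Each camera call takes 0.05 s, during which the arm holds its last target. There are 200 camera calls.

## Working session

There is one attempt and no reset: what is moved stays moved. The work goes in short steps, Python scripts to look and compute and a shell command to move; the robot and the scene stay as the last step left them, time stands still between calls to the robot, and variables do not carry over. Pictures are saved under pics/ and viewed, at most 10 in all, crops included, and the job is handed in when it is done.

```bash
ls; mkdir -p pics
python3 - <<'E'
from plant import ctrl, camrig, job
import cv2,numpy as np
for n in ["scene","side"]:
    cv2.imwrite(f"pics/{n}0.png",camrig.snapshot(n)[:,:,::-1])
    c=camrig.calibration(n);print(n,c["intrinsics"],c["R"],c["t"])
s=ctrl.get_state();print(s,ctrl.tip_reach)
E
```

```text
nudge.py
pics
plant.py
scene [[512.44478918   0.         277.63144473]
 [  0.         512.44478918 207.16455577]
 [  0.           0.           1.        ]] [[-0.76627946  0.64226217 -0.01775085]
 [ 0.40295881  0.45888235 -0.79186563]
 [-0.50043979 -0.61394323 -0.61043732]] [ 0.37770683 -0.13857744  1.38785377]
side [[434.02879252   0.         282.29129865]
 [  0.         434.02879252 206.32283365]
 [  0.           0.           1.        ]] [[ 0.94737597 -0.3201137   0.00244583]
 [-0.23330282 -0.69565056 -0.67944101]
 [ 0.21919982  0.64311547 -0.73372606]] [-0.44958295  0.16850172  1.0029625 ]
{'clock': 0.1, 'joints': array([-7.35076872e-02,  3.07483788e-01,  1.50755622e+00,  1.74856051e-05,
        1.32839392e+00, -7.34780905e-02]), 'qd': array([ 1.38706909e-03, -1.04687920e-03, -4.33040103e-03,  1.74572190e-03,
       -1.35584249e-03,  6.19687428e-05]), 'effort': array([ 4.70438190e-04, -4.58528459e+01, -2.52607870e+01, -1.75910814e-04,
        5.54533050e-03,  5.92343241e-08]), 'tool_pos': array([5.74383117e-01, 2.26647483e-05, 2.38476308e-01]), 'tcp_rot': array([-2.22048502e+00, -2.22040995e+00,  1.86843378e-03]), 'ft_force': array([ 0.57129929, -0.31218753,  0.16176453]), 'torque': array([-0.04949873, -0.0032541 , -0.01619837]), 'finger_force': 0.0, 'gripper_width': 0.08552209330760183} 0.008
```

View pics/scene0.png

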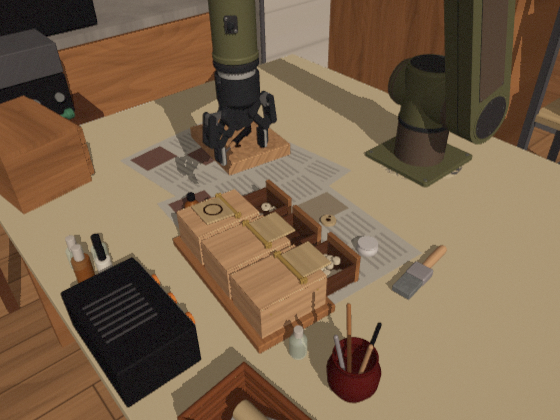

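View pics/side0.png

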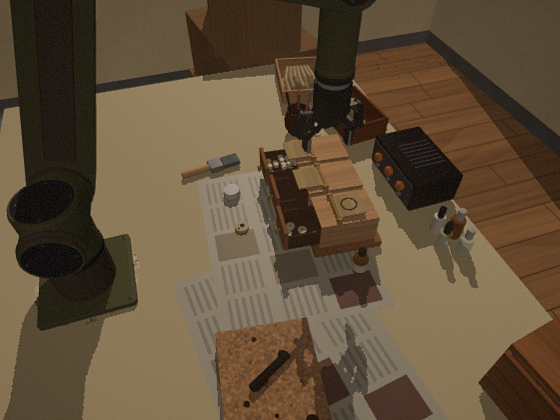

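The empty drawer is the middle one: scene image about (300,230), side image about (290,190). The ring-up box sits at scene (215,215) and the bead drawer at (335,265). I'll crop both views to get precise corners.

Run:
```python
import cv2
a=cv2.imread("pics/scene0.png")[175:345,165:365];cv2.imwrite("pics/sc.png",cv2.resize(a,None,fx=3.5,fy=3.5,interpolation=cv2.INTER_CUBIC))
a=cv2.imread("pics/side0.png")[125:260,245:390];cv2.imwrite("pics/sd.png",cv2.resize(a,None,fx=4,fy=4,interpolation=cv2.INTER_CUBIC))
```

```text
(no output)
```

View pics/sc.png

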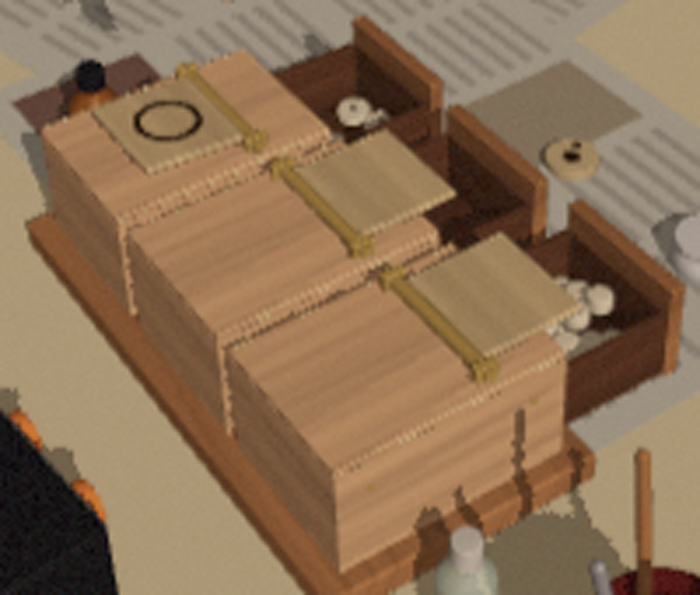

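View pics/sd.png

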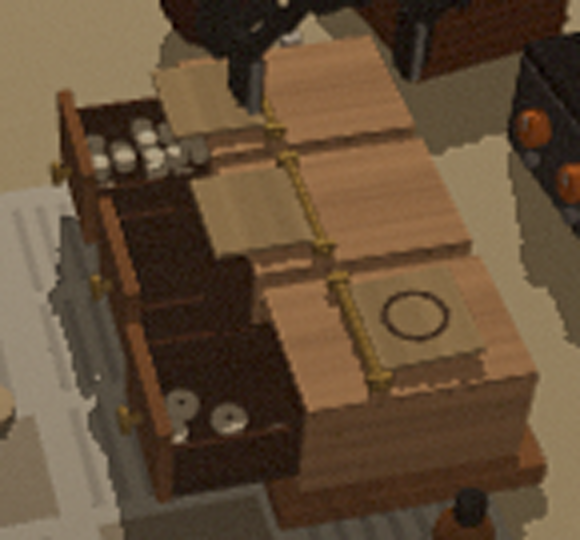

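The crops show the box-top corners, paddle tips, drawer-front edges and knobs. Next I fit one pose model to both views.

```bash
cat > fit.py <<'E'
from plant import ctrl, camrig, job
import numpy as np
from scipy.optimize import least_squares
T=.075;B=-.07;K=.07 # top z ; back x=+K ; front x=B
# unit k (y offset .112k): (x,y,z, drawer index or None)
def c(k,x,s,z=T,w=.05,d=None):return (x,.112*k+s*w,z,d)
tip=B+.045-.067; ptop=.0825
sc=[(c(1,K,1),337,475),(c(1,K,-1),232,345),(c(1,B,1),565,360),(c(0,K,1),222,337),(c(0,K,-1),130,230),(c(-1,K,1),125,217),(c(-1,K,-1),43,130),(c(-1,B,-1),238,52),(c(-1,B,1),330,132),(c(0,B,1),437,240),
(c(0,tip,-1,ptop,.035),385,132),(c(0,tip,1,ptop,.035),455,190),(c(1,tip,-1,ptop,.035),502,235),(c(1,tip,1,ptop,.035),580,308),
(c(0,B,-1,.0695,.0445,0),462,104),(c(0,B,1,.0695,.0445,0),547,178),(c(1,B,-1,.0695,.0445,1),580,202),(c(1,B,1,.0695,.0445,1),684,290),(c(-1,B,-1,.0695,.0445,2),363,16),(c(-1,B,1,.0695,.0445,2),442,84)]
sd=[(c(0,K,1),418,140),(c(0,K,-1),470,245),(c(-1,K,-1),537,375),(c(-1,K,1),478,258),(c(1,K,1),372,38),(c(1,K,-1),412,130),(c(-1,B,-1),305,410),
(c(0,tip,1,ptop,.035),192,182),(c(0,tip,-1,ptop,.035),215,255),(c(1,tip,1,ptop,.035),153,70),
(c(0,B,1,.0695,.0445,0),97,195),(c(0,B,-1,.0695,.0445,0),127,320),(c(1,B,1,.0695,.0445,1),60,92),(c(-1,B,1,.0695,.0445,2),126,325),(c(-1,B,-1,.0695,.0445,2),158,493)]
C={n:camrig.calibration(n) for n in("scene","side")}
obs=[("scene",p,165+u/3.5,175+v/3.5) for p,u,v in sc]+[("side",p,245+u/4,125+v/4) for p,u,v in sd]
def world(q,p):
    x,y,z,d=p
    if d is not None:x-=q[3+d]
    a=q[2];return np.array([q[0]+x*np.cos(a)-y*np.sin(a),q[1]+x*np.sin(a)+y*np.cos(a),.02+z])
def res(q):
    r=[]
    for n,p,u,v in obs:
        k=C[n];h=k["intrinsics"]@(k["R"]@world(q,p)+k["t"]);r+=[h[0]/h[2]-u,h[1]/h[2]-v]
    return np.array(r)
s=least_squares(res,[.7,0,0,.07,.07,.07],loss="soft_l1")
if __name__=="__main__":
    print(s.x.round(4));print(res(s.x).reshape(-1,2).round(1).tolist())
    q=s.x
    for n,p in dict(front=(B,0,.058,0),pivot=(B+.045,0,.08,None),tip=(tip,0,.08,None),shut=(B,0,.058,None),ax=(B-.3,0,.058,None)).items():print(n,world(q,p).round(4))
E
python3 fit.py
sed -i 's/,(c(0,B,-1,.0695,.0445,0),127,320)//;s/,(c(-1,B,-1,.0695,.0445,2),158,493)//;s#165+u/3.5,175+v/3.5#164.64+u/3.5,174.64+v/3.5#;s#245+u/4,125+v/4#244.62+u/4,124.62+v/4#' fit.py; python3 fit.py
python3 - <<'E'
import fit,numpy as np
for n in("scene","side"):
    o=fit.obs; fit.obs=[x for x in o if x[0]==n]
    s=fit.least_squares(fit.res,fit.s.x,loss="soft_l1");print(n,s.x.round(4),s.cost);fit.obs=o
from plant import ctrl, camrig, job
print(camrig.calibration("wrist"))
E
```

```text
[ 0.6216  0.059  -0.1082  0.0802  0.0834  0.0839]
[[-1.8, -0.5], [-1.7, 1.0], [0.2, -2.3], [-2.2, -0.6], [-1.3, -0.3], [-2.7, 0.1], [-1.1, -1.1], [1.9, -1.4], [-0.1, -1.2], [0.5, -2.5], [0.3, -1.2], [0.2, 0.4], [-0.4, -0.7], [0.6, -0.4], [-1.1, -0.5], [0.5, 0.5], [-0.5, -0.8], [-0.2, -0.4], [-0.2, -0.5], [-0.2, -0.7], [0.4, -1.9], [0.1, -2.5], [-0.4, -2.2], [-0.3, -2.4], [-0.8, -1.9], [0.4, -2.3], [-0.3, -1.1], [-1.2, -2.0], [-0.4, -1.5], [-0.9, -1.0], [-0.4, -0.7], [-0.3, -1.9], [-0.1, -2.0]]
front [0.4722 0.0752 0.078 ]
pivot [0.5967 0.0617 0.1   ]
tip [0.5301 0.0689 0.1   ]
shut [0.552  0.0666 0.078 ]
ax [0.2537 0.0989 0.078 ]
scene [ 0.6219  0.061  -0.1036  0.0807  0.0826  0.0839] 13.189243352400982
side [ 0.6198  0.0525 -0.1136  0.0792  0.0838  0.0835] 3.2054768025685316
{'intrinsics': array([[312.12524685,   0.        , 280.20794494],
       [  0.        , 312.12524685, 208.3752605 ],
       [  0.        ,   0.        ,   1.        ]]), 'hand_eye': array([[ 2.23245660e-04, -9.54239732e-01, -2.99042613e-01,
         7.67716644e-02],
       [ 9.99999967e-01,  1.75158945e-04,  1.87605464e-04,
        -4.13170817e-04],
       [-1.26640599e-04, -2.99042645e-01,  9.54239739e-01,
        -1.34726156e-01],
       [ 0.00000000e+00,  0.00000000e+00,  0.00000000e+00,
         1.00000000e+00]])}
```

```bash
python3 nudge.py '0 0 0 -.122 .08;0 0 0 -.122 .08;0 0 0 -.122 .08;0 0 0 -.122 .08;0 0 0 -.122 .08;0 0 0 -.122 .08;0 0 0 -.122 .08;0 0 0 -.122 .08;0 0 0 -.122 .08;0 0 0 -.122 .08;0 0 0 -.122 .08;0 0 0 -.122 .08;0 0 0 0 .08'
cat > st.py <<'E'
from plant import ctrl, camrig, job
import numpy as np,cv2,sys
from scipy.spatial.transform import Rotation as Ro
from fit import s as F
def rel(P):  # world -> box axes with origin at front face centre, height above world
    a=F.x[2];d=np.array(P[:2])-F.x[:2];return np.array([d[0]*np.cos(a)+d[1]*np.sin(a)+.07,-d[0]*np.sin(a)+d[1]*np.cos(a),P[2]])
if __name__=="__main__":
    s=ctrl.get_state();print(s["clock"],"box-frame TCP",rel(s["tool_pos"]).round(4),"rotmat",Ro.from_rotvec(s["tcp_rot"]).as_matrix().round(3).tolist(),s["ft_force"].round(1),s["gripper_width"],ctrl.tip_reach)
    if len(sys.argv)>1:
        c,n=sys.argv[1:3];cv2.imwrite(f"pics/{n}.png",camrig.snapshot(c)[:,:,::-1])
E
python3 st.py
```

```text
clock: 1.18
tool_pos: [0.5746, 0.0, 0.2388]
tcp_rot: [-0.163, -3.136, 0.0]
ft_force: [0.3, -0.3, 0.2]
gripper_width: 0.0801
finger_force: 0.0
1.1833 box-frame TCP [ 0.0297 -0.0637  0.2388] rotmat [[-0.995, 0.104, -0.001], [0.104, 0.995, 0.0], [0.001, -0.0, -1.0]] [ 0.3 -0.3  0.2] 0.08011767201096423 0.008
```

```bash
python3 nudge.py '.036 .016 0 0 .08;.036 .016 0 0 .08;.036 .016 0 0 .08;.036 .016 0 0 .08;0 0 0 0 .08;0 0 0 0 .08'; python3 st.py wrist w1
```

```text
clock: 1.68
tool_pos: [0.4364, 0.0797, 0.2393]
tcp_rot: [-0.169, -3.136, 0.0]
ft_force: [-0.9, -0.6, 0.3]
gripper_width: 0.08
finger_force: 0.0
1.6833 box-frame TCP [-0.1164  0.0006  0.2393] rotmat [[-0.994, 0.107, -0.001], [0.107, 0.994, -0.0], [0.001, -0.0, -1.0]] [-0.9 -0.6  0.3] 0.08000947449332141 0.008
```

View pics/w1.png

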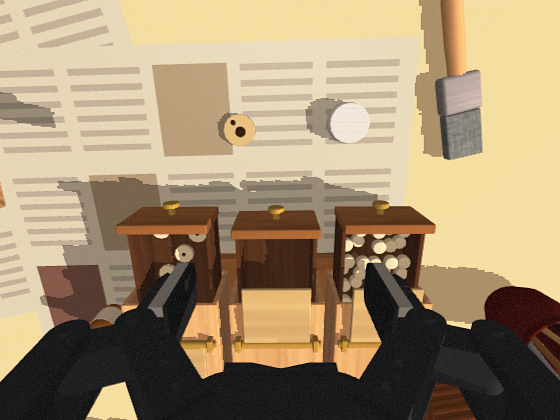

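The wrist view has the empty drawer in the middle. Its panel spans columns 237–316, and the paddle tip corners are at (244,289) and (309,289). That puts the paddle centre about 4.5 mm to -y of the TCP, and x matches the fit. I'll shift sideways, descend with the fingers straddling the paddle's width, and push.

```bash
python3 nudge.py '0 -.0045 .033 0 .08;0 0 .035 0 .08;0 0 .035 0 .08;0 0 .035 0 .08;0 0 .035 0 .08;0 0 0 0 .08;-.01 0 0 0 .08;-.01 0 0 0 .08;-.01 0 0 0 .08;-.01 0 0 0 .08;-.01 0 0 0 .08;0 0 0 0 .08'; python3 st.py wrist w2
```

```text
clock: 2.73
tool_pos: [0.4928, 0.069, 0.068]
tcp_rot: [0.168, 3.13, 0.001]
ft_force: [0.5, -0.3, 0.4]
gripper_width: 0.0799
finger_force: 0.0
2.7333 box-frame TCP [-0.0591 -0.0039  0.068 ] rotmat [[-0.994, 0.107, 0.007], [0.107, 0.994, 0.0], [-0.007, 0.001, -1.0]] [ 0.5 -0.3  0.4] 0.07990501423501062 0.008
```

View pics/w2.png

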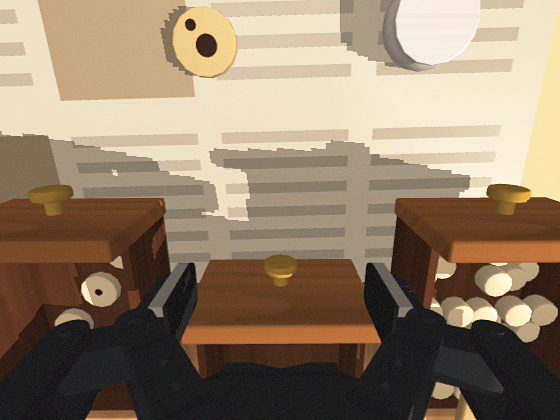

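The empty drawer's panel (row 260–325) is being pushed in by both fingers. The neighbouring panels are clear on either side.

```bash
python3 nudge.py '-.01 0 0 0 .08;-.01 0 0 0 .08;-.01 0 0 0 .08;-.005 0 0 0 .08;-.005 0 0 0 .08;-.004 0 0 0 .08;0 0 0 0 .08'; python3 nudge.py '-.003 0 0 0 .08;0 0 0 0 .08';python3 st.py
```

```text
clock: 3.37
tool_pos: [0.5329, 0.0644, 0.0662]
tcp_rot: [0.168, 3.136, 0.0]
ft_force: [-0.1, -0.4, 0.5]
gripper_width: 0.0805
finger_force: 0.0
clock: 3.53
tool_pos: [0.5349, 0.0641, 0.0662]
tcp_rot: [0.168, 3.137, -0.0]
ft_force: [-0.0, -0.5, -0.1]
gripper_width: 0.0799
finger_force: 0.0
3.5333 box-frame TCP [-0.0167 -0.0043  0.0662] rotmat [[-0.994, 0.107, 0.0], [0.107, 0.994, -0.0], [-0.0, -0.0, -1.0]] [-0.  -0.5 -0.1] 0.07985211848512 0.008
```

```bash
for i in 1; do python3 nudge.py '-.003 0 0 0 .08;-.003 0 0 0 .08'; python3 nudge.py '-.002 0 0 0 .08;0 0 0 0 .08'; done
```

```text
clock: 3.7
tool_pos: [0.5393, 0.0636, 0.0661]
tcp_rot: [-0.167, -3.135, 0.0]
ft_force: [-10.7, 3.2, 7.4]
gripper_width: 0.08
finger_force: 5.8
clock: 3.87
tool_pos: [0.5392, 0.0636, 0.0659]
tcp_rot: [-0.166, -3.13, -0.0]
ft_force: [-8.1, 1.9, 5.2]
gripper_width: 0.08
finger_force: 3.7
```

```bash
python3 st.py wrist w3
```

```text
3.8667 box-frame TCP [-0.0124 -0.0043  0.0659] rotmat [[-0.994, 0.106, -0.007], [0.106, 0.994, 0.0], [0.007, -0.0, -1.0]] [-8.1  1.9  5.2] 0.0800151956833973 0.008
```

View pics/w3.png

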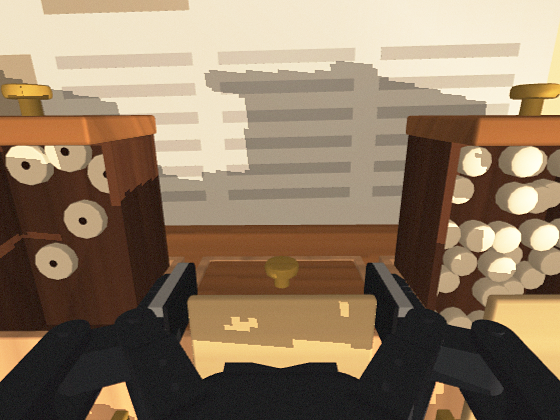

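The panel looks flush between the pale box edges at about (200,262) and (365,262), and the fingers are stopped against it. One firmer push to confirm, then back off.

```bash
python3 nudge.py '-.003 0 0 0 .08;-.002 0 0 0 .08;0 0 0 0 .08'; python3 nudge.py '.02 0 0 0 .08;.03 0 0 0 .08;.02 0 0 0 .08;0 0 0 0 0;0 0 -.01 0 0;0 0 -.01 0 0;0 0 0 0 0;0 0 0 0 0;0 0 0 0 0;0 0 0 0 0'; python3 st.py
```

```text
clock: 4.17
tool_pos: [0.5392, 0.0637, 0.0654]
tcp_rot: [-0.165, -3.122, -0.0]
ft_force: [-16.4, 4.3, 10.7]
gripper_width: 0.0801
finger_force: 8.0
clock: 5.0
tool_pos: [0.4781, 0.0702, 0.0859]
tcp_rot: [-0.168, -3.137, 0.0]
ft_force: [-0.2, 0.2, 0.0]
gripper_width: -0.0003
finger_force: 0.0
5.0 box-frame TCP [-0.0739 -0.0044  0.0859] rotmat [[-0.994, 0.107, -0.0], [0.107, 0.994, -0.0], [0.0, -0.0, -1.0]] [-0.2  0.2  0. ] -0.0003402379163767328 0.008
```

Drawer confirmed shut: it didn't move under 17 N. Next, press the closed fingertips against the paddle's free edge and lift it by friction.

```bash
python3 nudge.py '-.012 0 0 0 0;-.012 0 0 0 0;-.012 0 0 0 0;-.004 0 0 0 0;0 0 0 0 0'; python3 nudge.py '-.003 0 0 0 0;0 0 0 0 0'; python3 st.py
```

```text
clock: 5.42
tool_pos: [0.5176, 0.0659, 0.0856]
tcp_rot: [-0.168, -3.133, -0.0]
ft_force: [-3.5, 1.0, 0.9]
gripper_width: -0.0
finger_force: 1.5
clock: 5.58
tool_pos: [0.5176, 0.0658, 0.0853]
tcp_rot: [-0.168, -3.129, -0.0]
ft_force: [-7.9, 1.3, 3.9]
gripper_width: -0.0003
finger_force: 3.8
5.5833 box-frame TCP [-0.0341 -0.0044  0.0853] rotmat [[-0.994, 0.107, -0.008], [0.107, 0.994, 0.0], [0.008, -0.0, -1.0]] [-7.9  1.3  3.9] -0.0003434019883610879 0.008
```

```bash
python3 nudge.py '-.001 0 -.004 0 0;0 0 -.004 0 0;-.001 0 -.004 0 0;0 0 0 0 0'; python3 st.py wrist w4
```

```text
clock: 5.92
tool_pos: [0.5186, 0.0657, 0.0974]
tcp_rot: [-0.168, -3.128, -0.0]
ft_force: [-8.6, 1.6, 1.1]
gripper_width: -0.0002
finger_force: 4.3
5.9167 box-frame TCP [-0.0331 -0.0044  0.0974] rotmat [[-0.994, 0.107, -0.009], [0.107, 0.994, 0.0], [0.009, -0.0, -1.0]] [-8.6  1.6  1.1] -0.0001867063576402933 0.008
```

View pics/w4.png

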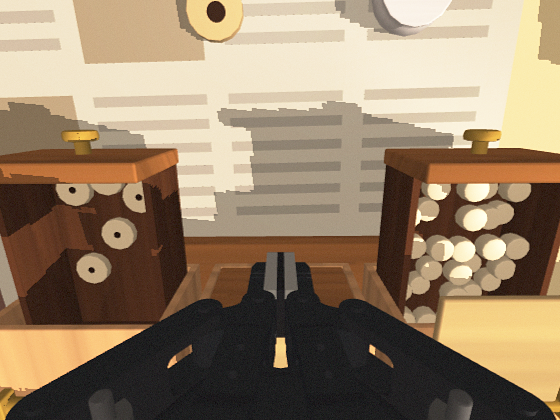

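It is rising: the TCP receded by exactly the arc amount. I'll keep following the arc.

```bash
python3 nudge.py '-.001 0 -.004 0 0;-.001 0 -.004 0 0;-.002 0 -.005 0 0;-.002 0 -.005 0 0;0 0 0 0 0'; python3 nudge.py '-.0025 0 -.0045 0 0;-.0025 0 -.004 0 0;-.003 0 -.004 0 0;-.003 0 -.004 0 0;0 0 0 0 0'; python3 nudge.py '-.004 0 -.0035 0 0;-.004 0 -.0035 0 0;-.004 0 -.003 0 0;-.004 0 -.003 0 0;0 0 0 0 0'; python3 st.py side s4
python3 - <<'E'
import cv2
a=cv2.imread("pics/side0.png");b=cv2.imread("pics/s4.png")[70:270,230:400];cv2.imwrite("pics/s4c.png",cv2.resize(b,None,fx=3,fy=3,interpolation=cv2.INTER_CUBIC))
E
```

```text
clock: 6.38
tool_pos: [0.5243, 0.0651, 0.1159]
tcp_rot: [-0.167, -3.127, -0.0]
ft_force: [-11.2, 2.0, 7.1]
gripper_width: 0.0001
finger_force: 5.3
clock: 6.8
tool_pos: [0.5395, 0.0637, 0.1334]
tcp_rot: [-0.168, -3.136, -0.0]
ft_force: [-1.5, -0.1, 2.6]
gripper_width: 0.0001
finger_force: 1.2
clock: 7.22
tool_pos: [0.5581, 0.0617, 0.1466]
tcp_rot: [0.168, 3.134, 0.0]
ft_force: [0.1, 0.7, -0.4]
gripper_width: 0.0001
finger_force: 0.0
7.2167 box-frame TCP [ 0.0066 -0.0042  0.1466] rotmat [[-0.994, 0.107, 0.004], [0.107, 0.994, -0.0], [-0.004, 0.0, -1.0]] [ 0.1  0.7 -0.4] 0.00010959306801330833 0.008
```

View pics/s4c.png

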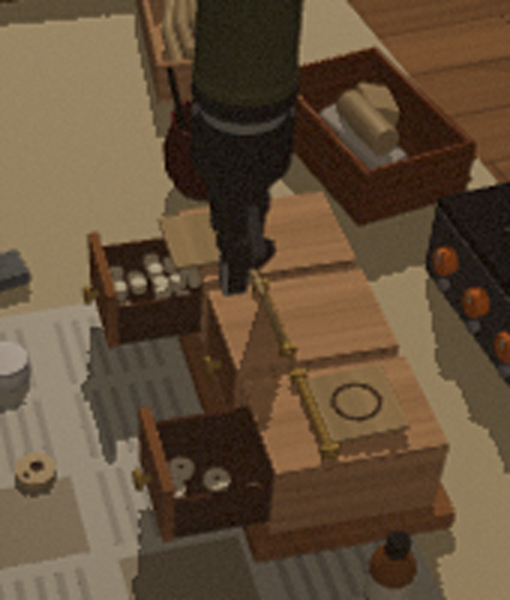

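The drawer front is flush at (215,360). The marker has left the front and the fingertips are holding it near upright, which matches the arc figures (θ≈1.17). Next I push it over the top at this height, then down towards the back.

```bash
python3 nudge.py '-.007 0 0 0 0;-.007 0 0 0 0;-.007 0 0 0 0;-.007 0 0 0 0;0 0 0 0 0'; python3 nudge.py '-.007 0 0 0 0;-.007 0 0 0 0;-.007 0 0 0 0;-.007 0 0 0 0;0 0 0 0 0'; python3 nudge.py '-.004 0 .003 0 0;-.004 0 .003 0 0;-.004 0 .004 0 0;-.003 0 .004 0 0;0 0 0 0 0'; python3 st.py
```

```text
clock: 7.68
tool_pos: [0.5856, 0.0587, 0.1458]
tcp_rot: [0.168, 3.135, 0.0]
ft_force: [-0.1, -0.4, 0.6]
gripper_width: -0.0
finger_force: 0.0
clock: 8.1
tool_pos: [0.6135, 0.0557, 0.1459]
tcp_rot: [0.168, 3.135, 0.0]
ft_force: [0.6, -0.2, -0.2]
gripper_width: 0.0002
finger_force: 0.0
clock: 8.52
tool_pos: [0.6263, 0.0543, 0.1306]
tcp_rot: [-0.168, -3.136, 0.0]
ft_force: [-0.3, 0.4, -1.0]
gripper_width: -0.0
finger_force: 0.0
8.5167 box-frame TCP [ 0.0752 -0.0042  0.1306] rotmat [[-0.994, 0.107, -0.001], [0.107, 0.994, -0.0], [0.001, -0.0, -1.0]] [-0.3  0.4 -1. ] -6.468037057683607e-06 0.008
```

```bash
python3 nudge.py '-.002 0 .004 0 0;-.002 0 .004 0 0;-.002 0 .004 0 0'; python3 nudge.py '0 0 .004 0 0;0 0 .003 0 0;0 0 .002 0 0;0 0 0 0 0'; python3 nudge.py '0 0 .002 0 0;0 0 0 0 0'; python3 st.py
```

```text
clock: 8.77
tool_pos: [0.6321, 0.0537, 0.1195]
tcp_rot: [-0.168, -3.137, 0.0]
ft_force: [-1.5, 0.4, 0.6]
gripper_width: 0.0
finger_force: 0.3
clock: 9.1
tool_pos: [0.6321, 0.0537, 0.1107]
tcp_rot: [0.168, 3.137, -0.0]
ft_force: [0.6, 0.2, 0.5]
gripper_width: 0.0001
finger_force: 0.0
clock: 9.27
tool_pos: [0.6322, 0.0537, 0.1104]
tcp_rot: [0.168, 3.136, 0.0]
ft_force: [-3.0, -0.3, 8.8]
gripper_width: 0.0002
finger_force: 4.4
9.2667 box-frame TCP [ 0.0811 -0.0041  0.1104] rotmat [[-0.994, 0.107, 0.001], [0.107, 0.994, -0.0], [-0.001, 0.0, -1.0]] [-3.  -0.3  8.8] 0.00021273440502990183 0.008
```

The fingers stopped at z = 0.1024, which is the top of a level paddle, with 9 N holding it at its stop. I'll retreat and check.

```bash
python3 nudge.py '0 0 -.02 0 0;0 0 -.035 0 0;0 0 -.035 0 0;0 0 -.035 0 0;.035 0 -.02 0 0;.035 0 0 0 0;.035 0 0 0 0;.035 0 0 0 0;.02 0 0 0 0;0 0 0 0 0;0 0 0 0 0'
python3 - <<'E'
from plant import ctrl, camrig, job
import cv2,numpy as np
f=lambda im,r:cv2.resize(im[r[0]:r[1],r[2]:r[3]],(400,500),interpolation=cv2.INTER_CUBIC)
a=camrig.snapshot("scene")[:,:,::-1];b=camrig.snapshot("side")[:,:,::-1]
cv2.imwrite("pics/fin.png",np.hstack([f(a,(150,375,185,365)),f(b,(125,287,245,375))]))
E
```

```text
clock: 10.18
tool_pos: [0.4719, 0.0709, 0.2542]
tcp_rot: [0.167, 3.136, 0.0]
ft_force: [1.1, 0.5, 0.9]
gripper_width: -0.0
finger_force: 0.0
```

View pics/fin.png

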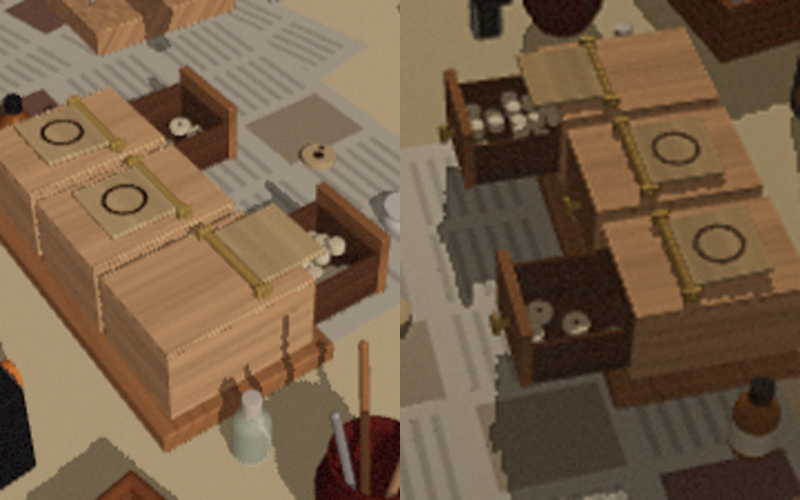

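The middle drawer is flush and its marker lies to the back with the ring up, at (125,200) on the left and (675,148) on the right. The neighbours are unchanged.

```bash
python3 -c "
from plant import ctrl, camrig, job
print(job.hand_in())"
```

```text
the job is handed in; nothing more can be done
None
```

I pushed the empty (middle) drawer fully shut, then flipped its marker to lie flat at the back with the ring face up; the other two drawers and their markers look unchanged in the final pictures, and the job was handed in at about 10 s on the robot's clock.

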